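Find where the jar table rubs and clamp it there

ROBOT

A 6-joint arm with a two-finger parallel gripper is mounted at the origin on the work surface. World frame = base frame: x ahead of the robot, y to its left, z up, the work surface at z = 0. Lengths are in m, angles in rad, forces in N, time in s.
With the tool pointing down it reaches from about 0.3 to 0.875 m from the base axis. Payload 4.2 kg.
Tool frame: the origin (TCP) lies between the finger pads; the fingertips stand 19 mm ahead of it and the grasp point (between the pads) is the TCP; z points along the fingers, y is the line along which they close (so a half turn about z gives the same grasp; the last joint's range is limited). The gripper opens to 85 mm and grips with 20 to 120 N. Pads are 22 mm wide; open, the fingers measure 114 mm over their backs; the gripper's body (76 mm by 85 mm) begins 54 mm behind the grasp point. The pads swing forward as they close: fully open they stand 13 mm farther back than shut.
Start: joints at [-1.333, 0.32, 1.565, -0, 1.257, -0.02], TCP at [0.147, -0.556, 0.25] pointing down, gripper open.
Joint ranges: [-3.11, 3.11], [-0.84, 2.01], [0.21, 2.61], [-1.34, 4.49], [0.05, 2.63], [-2.56, 2.56]. Speed limits (rad/s): [2.57, 2.57, 3.14, 3.14, 3.14, 3.14].

INTERFACE

Orientations are given as a unit quaternion [x, y, z, w].
In Python, from station import arm, open_jaws, grab, solve_ik, eyes, order, get_clock, get_joint_positions, get_dq, get_effort, get_position, get_eef_rot, get_contact_force, get_torque, get_width, get_grasp_force gives the robot as it stands. The module is installed in compiled form; this text tells all that it offers. Calls block until the motion is done:
- arm.reach(position, orientation): joint-space move of the TCP to a pose.
- arm.line_to(position, rot=None, rate=0.15, guard=None): straight line of the TCP; rot=None keeps the orientation; rate is the mean speed in m/s. With guard (N) it stops when the force on the tool has changed by that much, and returns True; else False.
- arm.set_joints(angles): joint-space move.
- open_jaws() and grab(newtons=None): open the fingers fully, or close them until they stop; newtons is the grip in N (None keeps the last).
- arm.pause(seconds).
- solve_ik(position, orientation): joint angles nearest the present ones, or None.
- eyes.grab_frame(name): name is "side" or "top" or "wrist"; returns the picture (400x640x3 uint8, blue, green, red); there is no depth.
- eyes.get_calibration(name): a dict with "fovy" (degrees; the focal length in pixels is half the picture's height over the tangent of half this angle, whatever the lens; pixels are square), "cx", "cy" (the principal point, pixels), "pose" (4x4, takes a point from camera to world coordinates); the wrist camera has in their place "mount" (4x4, takes a point from camera to tool coordinates, whose origin is the TCP and whose axes are the flange's). Camera axes: x right, y down, z forward; pixel columns grow to the right and rows downward; lengths in m; the calibration is good to about 2 mm. The wrist camera is an equidistant fisheye: a pixel r from the principal point sees the ray r / f radians off the axis. A picture is of the moment at which its call begins: read the wrist's pose just before it. get_calibration takes no time and is no camera call.
A pose or a line that the arm cannot do raises arm.MotionError and nothing moves.
- order.sign_off(): hands the job in; it is judged then, once.
Readings, each from a call of its own:
- get_clock(): time.
- get_joint_positions(): joint angles.
- get_dq(): joint speeds.
- get_effort(): joint torques, N m.
- get_position(): TCP position.
- get_eef_rot(): TCP orientation.
- get_contact_force(): force on the tool from outside, world axes, zero at the start.
- get_torque(): the same for the moment, N m.
- get_width(): finger opening in m.
- get_grasp_force(): force on a finger pad.
Only numpy, scipy, OpenCV 4.12 (cv2) and the standard library are available. Lean on these libraries where they do the work, as an engineer would, in place of code of your own. Each camera call takes 0.05 s, during which the arm holds its last target. There are 200 camera calls.

TASK

The rim of this rotary jar table is a little out of round and rubs on the green edge scraper at one place that cannot be seen. Turn the table slowly (the black crank handle is there for that), feel where it drags most, and bring it back to stand with that tightest place at the scraper; then lock it there by swinging the red clamp lever clockwise, fully home, so that the fitter can dress the rim. Work gently, without spinning, forcing or squeezing hard, and leave the jars and the spanner alone.

Things in the scene. Friction and masses are not known exactly. Their poses are not given: they have to be found in the camera images.
- stand: Grey base plate, 340 x 440 x 12 mm on 15 mm rubber feet (its upper face 27 mm above the bench), fixed to the bench at a random place and yaw. Its origin is on the table's axis at bench height, z up; the scraper is on its -y side, the clamp on its +y side.
- table_axis (a point): The table's vertical axis at the height of its upper face, 67 mm above the bench; frame as stand.
- round_table: The white plastic disc, 290 mm across and 12 mm thick, with five blue jar nests (64 mm across, 5 mm high, centred 88 mm from the axis) and a dark hub (56 mm across, 10 mm high, bolt to 18 mm). Its origin is on the axis at bench height, z up; its x axis points to the crank handle.
- spindle (a joint): Turn of the table relative to the base plate, rad, counter-clockwise from above, no end stops; at 0 the handle lies on the stand's +x side. The bearing drags with about 2 N at the handle; over about 1 rad of the turn the rim also rubs on the scraper and the drag rises smoothly to about 13 N, highest in the middle, alike both ways. The table stays where it is left. It starts clear of the rub.
- handle_mid (a point): Crank handle: an upright black cylinder, 24 mm across, standing on the disc 65 mm from the axis, from 3 to 59 mm above the disc; this point is on its centre line 35 mm above the disc. It revolves freely on its pin, so a hand may hold it firmly and go round without turning. At any turn nothing higher than 18 mm above the disc stands within 45 mm of it.
- scraper: Edge scraper: a green plastic block, 60 x 14 x 30 mm, on a steel angle fixed to the base plate, its face at the rim of the table. Its origin is that of stand.
- scraper_nose (a point): Where the scraper meets the rim: 145 mm from the axis on the stand's -y side, 61 mm above the bench.
- clamp_lever (a joint): Swing of the clamp lever about its vertical axis, rad, clockwise from above: 0 fully open, 1.5 fully home at its stop. It stays where it is left and takes about 2 N at the knob. From about 1.1 on it presses a pad down on the rim and holds the table fast. It starts between 0 and 0.25.
- lever_axis (a point): The lever's vertical axis, 136 mm from the table's axis on the stand's +y side, 128 mm above the bench; frame as stand. The lever turns on a steel bracket whose top is 90 mm above the bench.
- lever_knob (a point): The lever's red upright knob, 22 mm across, 65 mm from the lever's axis, from 100 to 148 mm above the bench; this point is on its centre line 128 mm above the bench. The flat arm under it reaches 108 mm. Seen from the lever's axis it lies at 150 degrees (counter-clockwise from the stand's x axis) with the lever at 0, at 64 degrees at 1.5.
- jar_a_mid (a point): Centre of an amber glass jar with a white lid, 62 mm across and 95 mm tall, standing on the bench by the base plate on the clamp side. Leave it alone.
- jar_b_mid (a point): Centre of a second such jar, on the scraper side. Leave it alone.
- spanner_mid (a point): Middle of a steel spanner, 190 mm long, lying on the bench by the base plate on the scraper side. Leave it alone.

How it is judged:
By the outcome, as a careful person would: the job done as asked, in the order asked, and still so for the second after the job is handed in, with the robot touching nothing.
It also fails if it takes over 72 s, if anything falls off the work surface, if the arm or the gripper's body presses on something with over 40 N, if the wrist force passes 120 N, or if a joint passes its speed limit or range.

## Working session

There is one attempt and no reset: what is moved stays moved. The work goes in short steps, each a Python script; the robot and the scene stay as the last script left them, time stands still between calls to the robot, and variables do not carry over. Pictures are saved under pics/ and viewed, at most 10 in all, crops included, and the job is handed in when it is done.

```bash
mkdir -p pics
python3 - <<'E'
from station import *
import cv2,numpy as np
for n in("top","side"):
    cv2.imwrite(f"pics/{n}0.png",eyes.grab_frame(n)); c=eyes.get_calibration(n); print(n,c["fovy"],c["cx"],c["cy"],np.round(c["pose"],4).tolist())
print(get_clock(),get_eef_rot(),get_contact_force(),eyes.get_calibration("wrist"))
E
```

```text
top 52.08450927155746 315.5430818390837 200.43640946225534 [[-0.0086, -0.9938, 0.1108, 0.4425], [-1.0, 0.0082, -0.0039, 0.0011], [0.0029, -0.1109, -0.9938, 1.2512], [0.0, 0.0, 0.0, 1.0]]
side 52.94089544677624 315.2552234789333 193.85844765343927 [[-0.9758, -0.1445, 0.1644, 0.4104], [-0.2187, 0.6201, -0.7534, 0.7359], [0.0069, -0.7711, -0.6367, 0.7265], [0.0, 0.0, 0.0, 1.0]]
0.1 [ 9.91701814e-01  1.28556910e-01 -8.85433925e-05 -7.90180761e-04] [-0.16822312 -0.1375244   0.08350025] {'fovy': 65.70646984690485, 'cx': 316.24686402316684, 'cy': 197.59673641022172, 'mount': array([[ 9.79593157e-04, -9.56018475e-01, -2.93304816e-01,
         7.43434960e-02],
       [ 9.99998952e-01,  1.24927678e-03, -7.32137842e-04,
         1.72138122e-03],
       [ 1.06635620e-03, -2.93303792e-01,  9.56018697e-01,
        -1.23109734e-01],
       [ 0.00000000e+00,  0.00000000e+00,  0.00000000e+00,
         1.00000000e+00]])}
```

View pics/top0.png

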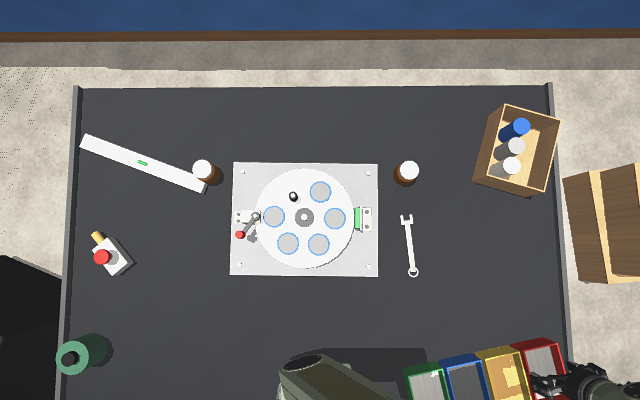

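View pics/side0.png

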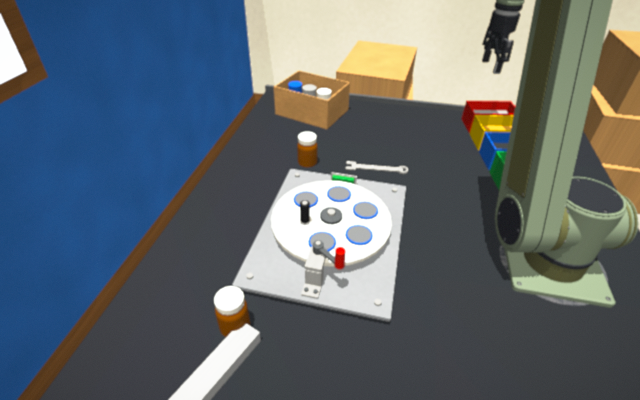

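Top: hub (304,217), handle top (293,197), scraper (359,218), red knob (239,235), plate corners ≈(233,162),(378,164),(378,277),(230,275). Side: the handle stands on the far side of the table, with the lever beside the near rim.

```bash
cat > h.py <<'E'
from station import *
import cv2,numpy as np
from scipy.spatial.transform import Rotation as R
def ray(n,px,T=None):
    c=eyes.get_calibration(n); f=200/np.tan(np.radians(c["fovy"])/2)
    d=np.array([px[0]-c["cx"],px[1]-c["cy"]])
    if n=="wrist":
        r=np.hypot(*d); a=r/f; v=np.r_[d/max(r,1e-9)*np.sin(a),np.cos(a)]; P=T@c["mount"]
    else: v=np.r_[d/f,1]; P=c["pose"]
    return P[:3,3],P[:3,:3]@v
def at(n,px,z,T=None):
    o,v=ray(n,px,T); return (o+v*(z-o[2])/v[2])
def tool():
    T=np.eye(4); T[:3,:3]=R.from_quat(get_eef_rot()).as_matrix(); T[:3,3]=get_position(); return T
def down(yaw):  # tool y axis (closing line) at yaw+90deg; tool x at yaw
    return (R.from_euler('z',yaw)*R.from_euler('x',np.pi)).as_quat()
E
python3 - <<'E'
from h import *
for k,p,z in [("hub",(304.5,217),.085),("disc",(304,218),.067),("handle",(293,195.5),.126),("scr",(359,218),.075),("knob",(239.5,235),.148),
 ("c1",(233,162),.027),("c2",(378,164),.027),("c3",(378,277),.027),("c4",(230,275),.027)]: print(k,at("top",p,z).round(4))
print(R.from_quat(get_eef_rot()).as_matrix().round(2).tolist())
h=at("top",(293,195.5),.126)
for yaw in np.arange(-3,3.1,.5):
    q=solve_ik([h[0],h[1],.26],down(yaw)); print(yaw,None if q is None else np.round(q,2))
E
```

```text
hub [0.5253 0.0285 0.085 ]
disc [0.5237 0.0304 0.067 ]
handle [0.5823 0.059  0.126 ]
scr [ 0.5218 -0.1281  0.075 ]
knob [0.4739 0.2018 0.148 ]
c1 [0.6987 0.2462 0.027 ]
c2 [ 0.689  -0.1945  0.027 ]
c3 [ 0.3503 -0.1859  0.027 ]
c4 [0.36   0.2504 0.027 ]
[[0.97, 0.25, -0.0], [0.25, -0.97, 0.0], [0.0, -0.0, -1.0]]
-3.0 [ 0.08  0.33  1.52  0.    1.29 -1.63]
-2.5 [ 0.08  0.33  1.52  0.    1.29 -2.13]
-2.0 None
-1.5 None
-1.0 None
-0.5 [ 0.08  0.33  1.52 -0.    1.29  2.15]
0.0 [ 0.08  0.33  1.52 -0.    1.29  1.65]
0.5 [ 0.08  0.33  1.52 -0.    1.29  1.15]
1.0 [ 0.08  0.33  1.52 -0.    1.29  0.65]
1.5 [ 0.08  0.33  1.52 -0.    1.29  0.15]
2.0 [ 0.08  0.33  1.52  0.    1.29 -0.35]
2.5 [ 0.08  0.33  1.52  0.    1.29 -0.85]
3.0 [ 0.08  0.33  1.52  0.    1.29 -1.35]
```

Run:
```python
from h import *
arm.reach([.50,.045,.30],down(np.pi/2))
T=tool(); np.save("T.npy",T); cv2.imwrite("pics/w1.png",eyes.grab_frame("wrist")); print(get_clock(),T[:3,3],get_contact_force())
```

```text
2.6333 [0.50009993 0.04431829 0.29991699] [-0.40807586 -1.08638663  0.25872031]
```

View pics/w1.png

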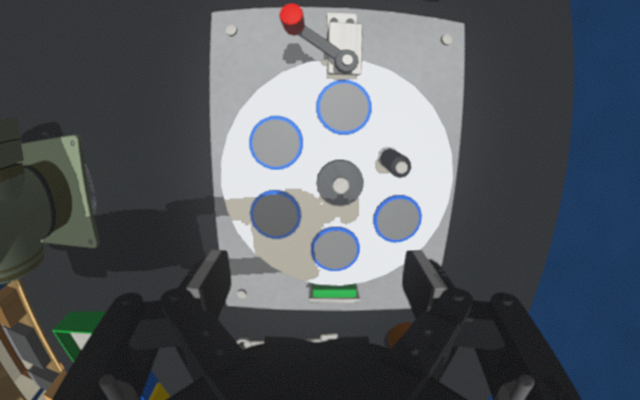

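The wrist view shows the hub bolt at (341,186), handle top at (402,167), lever pivot at (346,60), red knob at (291,14) and scraper at (334,293).

Run:
```python
from h import *
T=np.load("T.npy")
for k,p,z in [("bolt",(341,186),.085),("handle",(402,167),.126),("knob",(291,14),.148),("piv",(346,60),.12),("scr",(334,293),.076)]: print(k,at("wrist",p,z,T).round(4))
```

```text
bolt [0.528  0.0277 0.085 ]
handle [0.5859 0.0586 0.126 ]
knob [0.4779 0.2016 0.148 ]
piv [0.5286 0.1628 0.12  ]
scr [ 0.5238 -0.1227  0.076 ]
```

Run:
```python
from h import *
q=down(np.pi/2)
arm.reach([.584,.059,.19],q); arm.line_to([.584,.059,.104],rate=.12,guard=8)
print(get_clock(),get_position(),get_contact_force().round(2) if hasattr(get_contact_force(),'round') else 0)
grab(35); p=np.array(get_position()); print(get_clock(),p,get_width(),get_grasp_force(),np.round(get_contact_force(),2))
C=np.array([.5265,.0285]); r=.065; th0=np.arctan2(*(p[:2]-C)[::-1]); print(th0,np.linalg.norm(p[:2]-C))
F0=np.array(get_contact_force())
for i in range(1,9):
    th=th0+.08*i; arm.line_to([C[0]+r*np.cos(th),C[1]+r*np.sin(th),.104],rate=.035)
    F=np.array(get_contact_force()); e=np.array([np.cos(th),np.sin(th)]); t=np.array([-e[1],e[0]])
    print(round(get_clock(),2),round(th,3),"rad %.2f tan %.2f"%(F[:2]@e,F[:2]@t),np.round(F,1),np.round(np.array(get_position())[:2]-C-r*e,4))
```

```text
4.1167 [0.58465733 0.05902657 0.10518986] [0.55 0.17 0.81]
4.7 [0.58482698 0.05912247 0.10442885] 0.02317758831104735 34.982762932777405 [2.77 0.17 1.03]
0.4834578180413031 0.06587694426321439
4.99 0.563 rad 3.36 tan 1.29 [2.1 2.9 1.7] [0.0006 0.0006]
5.29 0.643 rad 4.45 tan 1.09 [2.9 3.5 3.8] [0.0005 0.0007]
5.59 0.723 rad 5.98 tan 0.75 [4.  4.5 3.9] [0.0005 0.0006]
5.89 0.803 rad 5.17 tan 0.18 [3.5 3.8 3.5] [0.0004 0.0007]
6.19 0.883 rad 6.46 tan 1.16 [3.2 5.7 4.2] [0.0003 0.0007]
6.49 0.963 rad 5.40 tan 0.54 [2.6 4.7 4.2] [0.0001 0.0008]
6.79 1.043 rad 4.72 tan 0.09 [2.3 4.1 4.6] [-0.      0.0007]
7.09 1.123 rad 5.24 tan 0.71 [1.6 5.  4.9] [-0.0002  0.0008]
```

```bash
cat > sweep.py <<'E'
from h import *
C=np.array([.5265,.0285]); r=.065
def sweep(ths,rate=.035,stop=True):
    L=[]; 
    for th in ths:
        e=np.array([np.cos(th),np.sin(th)]); t=np.array([-e[1],e[0]])
        arm.line_to([*(C+r*e),.104],rate=rate)
        F=np.array(get_contact_force()); x=np.array(get_position())[:2]-C
        L.append([get_clock(),th,np.arctan2(x[1],x[0]),F[:2]@e,F[:2]@t,F[2],np.linalg.norm(x)])
        m=np.abs([l[4] for l in L])
        if abs(L[-1][3])>30 or m[-1]>25: print("STOP"); break
        if stop and len(m)>8 and m.max()>8 and m[-3:].max()<3.5: break
    return np.array(L)
E
python3 - <<'E'
from sweep import *
L=sweep(1.123+.08*np.arange(1,75)); np.save("L1.npy",L); np.set_printoptions(suppress=True,precision=2,linewidth=120)
print(L[:,:6]); print(get_width(),get_grasp_force(),L[-1])
E
```

```text
[[  7.39   1.2    1.21   4.23   0.96   5.66]
 [  7.69   1.28   1.29   4.53   0.66   6.6 ]
 [  7.99   1.36   1.38   5.82   1.1    6.07]
 [  8.29   1.44   1.45   4.62  -0.78   5.72]
 [  8.59   1.52   1.52   3.75  -3.29   3.8 ]
 [  8.89   1.6    1.58   3.8   -5.17   2.94]
 [  9.19   1.68   1.65   3.27  -7.46   0.96]
 [  9.49   1.76   1.72   2.86  -9.23   0.09]
 [  9.79   1.84   1.8    1.88 -10.06   0.4 ]
 [ 10.09   1.92   1.88   2.67  -9.31  -0.95]
 [ 10.39   2.     1.96   2.96  -9.31   0.3 ]
 [ 10.69   2.08   2.05   1.66  -7.88   2.08]
 [ 10.99   2.16   2.15   1.56  -5.25   3.01]
 [ 11.29   2.24   2.24  -0.65  -3.96   5.28]
 [ 11.59   2.32   2.33  -1.98  -1.1    6.25]
 [ 11.89   2.4    2.42  -1.89   1.22   7.48]
 [ 12.19   2.48   2.5   -3.4    1.35   7.3 ]]
0.023078334289306383 36.24858498573303 [12.19  2.48  2.5  -3.4   1.35  7.3   0.06]
```

Run:
```python
from sweep import *
from scipy.optimize import curve_fit
L1=np.load("L1.npy"); L2=sweep(np.arange(2.42,1.29,-.06),stop=False); np.save("L2.npy",L2)
g=lambda x,a,b,c,s:a+b*np.exp(-((x-c)/s)**2)
for L in(L1,L2):
    p,_=curve_fit(g,L[:,2],L[:,4],[0,np.sign(L[:,4][np.abs(L[:,4]).argmax()])*10,1.9,.3]); print(p.round(3),"cmd",curve_fit(g,L[:,1],L[:,4],p)[0].round(3))
np.set_printoptions(suppress=True,precision=2); print(L2[:,:6],get_width())
```

```text
[  2.567 -12.8     1.874   0.401] cmd [  2.41  -12.659   1.886   0.393]
[-4.009 14.584  1.827  0.464] cmd [-2.714 13.276  1.779  0.433]
[[12.46  2.42  2.43 -2.5  -0.79  6.62]
 [12.72  2.36  2.37 -2.54 -0.09  6.63]
 [12.97  2.3   2.32 -1.42 -0.63  7.83]
 [13.23  2.24  2.27 -1.39  1.6   8.94]
 [13.49  2.18  2.22 -1.54  3.93 10.22]
 [13.75  2.12  2.17 -1.79  4.79 11.19]
 [14.01  2.06  2.12 -1.06  5.4  13.19]
 [14.27  2.    2.07 -1.39  8.19 14.01]
 [14.53  1.94  2.02 -0.47  8.5  16.68]
 [14.78  1.88  1.96 -0.59  9.06 16.29]
 [15.04  1.82  1.91 -0.15  9.54 17.74]
 [15.3   1.76  1.85  1.74 10.96 16.96]
 [15.56  1.7   1.79  2.28 10.51 16.98]
 [15.82  1.64  1.72  2.02  9.73 16.3 ]
 [16.07  1.58  1.65  4.07  8.38 13.73]
 [16.33  1.52  1.58  4.08  7.23 11.91]
 [16.59  1.46  1.5   5.46  4.62 10.94]
 [16.85  1.4   1.43  4.68  3.55  9.02]
 [17.11  1.34  1.35  5.48  0.84  7.22]] 0.023285563571103736
```

Run:
```python
from sweep import *
np.set_printoptions(suppress=True,precision=3)
L=sweep(np.append(np.arange(1.4,1.87,.06),1.893),stop=False); print(L[:,1:5])
print(sweep([1.86],rate=.01,stop=False)[:,1:5])
open_jaws(); p=np.array(get_position()); print(get_clock(),p,np.round(get_contact_force(),1))
arm.line_to([p[0],p[1],.22],rate=.12); arm.reach([.50,.045,.30],down(np.pi/2))
T=tool(); np.save("T2.npy",T); cv2.imwrite("pics/w2.png",eyes.grab_frame("wrist")); print(get_clock())
```

```text
[[  1.4     1.409   5.396  -1.49 ]
 [  1.46    1.461   4.53   -2.234]
 [  1.52    1.513   3.138  -3.496]
 [  1.58    1.565   4.226  -5.387]
 [  1.64    1.615   3.229  -6.845]
 [  1.7     1.667   3.501  -7.566]
 [  1.76    1.721   1.887  -8.829]
 [  1.82    1.776   2.501 -10.132]
 [  1.893   1.85    2.199 -10.272]]
[[ 1.86   1.849  2.562 -4.541]]
20.45 [0.508 0.091 0.104] [-1.  -0.6 -0.4]
22.075
```

View pics/w2.png

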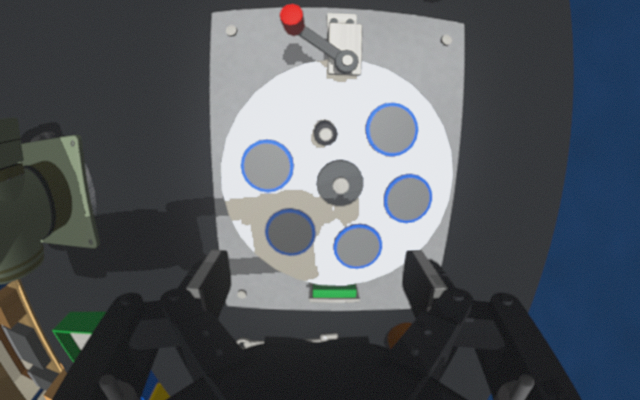

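Handle top at (325,132), lever unchanged with knob at (291,14) and pivot (346,60). Next is the lever.

Run:
```python
from h import *
T=np.load("T2.npy"); b=at("wrist",(341,186),.085,T); h=at("wrist",(325,132.5),.126,T); print("handle angle",np.arctan2(h[1]-b[1],h[0]-b[0]),np.linalg.norm((h-b)[:2]))
A=np.array([.529,.164]); r=.065; K=np.array([.476,.2017]); f0=np.arctan2(*(K-A)[::-1]); Z=.133
arm.reach([*K,.20],down(f0)); hit=arm.line_to([*K,Z],rate=.1,guard=8); print(hit,get_clock(),np.round(get_contact_force(),1))
if hit: raise SystemExit
grab(25); p=np.array(get_position()); f=np.arctan2(*(p[:2]-A)[::-1]); print(get_width(),p.round(4),f0,f,np.linalg.norm(p[:2]-A),np.round(get_contact_force(),1))
end=np.radians(64)-.02
for f in np.append(np.arange(f0-.1,end+.1,-.1),[end+.08,end+.04,end,end-.04,end-.08]):
    e=np.array([np.cos(f),np.sin(f)]); t=np.array([e[1],-e[0]])
    arm.line_to([*(A+r*e),Z],rot=down(f),rate=.05)
    F=np.array(get_contact_force()); x=np.array(get_position())[:2]-A
    print(round(get_clock(),2),"cmd lever %.3f meas %.3f rad %.1f tan %.1f z %.1f"%(np.radians(150)-.02-f,np.radians(150)-.02-np.arctan2(x[1],x[0]),F[:2]@e,F[:2]@t,F[2]))
    if np.linalg.norm(F)>25: print("STOP"); break
```

```text
handle angle 1.8692069870681154 0.06687314067374937
False 23.6667 [0.3 0.2 0.5]
0.021188241270087955 [0.4764 0.2022 0.1335] 2.523309206181986 2.5134167769206215 0.0650169811962193 [0.1 2.1 2.8]
24.55 cmd lever 0.175 meas 0.177 rad 1.5 tan 0.6 z 5.1
24.83 cmd lever 0.275 meas 0.275 rad 2.3 tan 0.8 z 5.1
25.12 cmd lever 0.375 meas 0.373 rad 4.5 tan -0.1 z 5.6
25.4 cmd lever 0.475 meas 0.473 rad 4.3 tan -0.1 z 5.8
25.68 cmd lever 0.575 meas 0.572 rad 5.4 tan -0.6 z 5.3
25.97 cmd lever 0.675 meas 0.672 rad 5.3 tan -1.2 z 6.5
26.25 cmd lever 0.775 meas 0.772 rad 6.6 tan -0.7 z 5.5
26.53 cmd lever 0.875 meas 0.871 rad 7.0 tan -1.1 z 6.4
26.82 cmd lever 0.975 meas 0.970 rad 6.0 tan -2.3 z 5.1
27.1 cmd lever 1.075 meas 1.069 rad 7.8 tan -2.2 z 4.5
27.38 cmd lever 1.175 meas 1.168 rad 6.7 tan -3.4 z 5.3
27.67 cmd lever 1.275 meas 1.272 rad 7.0 tan -2.9 z 3.6
27.95 cmd lever 1.375 meas 1.370 rad 7.4 tan -3.5 z 4.4
28.2 cmd lever 1.421 meas 1.415 rad 7.0 tan -3.2 z 4.2
28.45 cmd lever 1.461 meas 1.453 rad 7.9 tan -3.2 z 3.6
28.7 cmd lever 1.501 meas 1.492 rad 7.7 tan -4.0 z 3.7
28.95 cmd lever 1.541 meas 1.507 rad 7.5 tan -9.0 z 5.6
29.2 cmd lever 1.581 meas 1.508 rad 5.9 tan -15.7 z 7.6
```

Run:
```python
from h import *
A=np.array([.529,.164]); f=np.radians(150)-.02-1.525
arm.line_to([A[0]+.065*np.cos(f),A[1]+.065*np.sin(f),.133],rate=.02); print(np.round(get_contact_force(),1))
open_jaws(); p=get_position(); arm.line_to([p[0],p[1],.22],rate=.1); arm.reach([.50,.045,.30],down(np.pi/2))
T=tool(); np.save("T3.npy",T); cv2.imwrite("pics/w3.png",eyes.grab_frame("wrist")); print(get_clock(),np.round(get_contact_force(),1))
```

```text
[-1.7  8.   3.5]
32.0667 [1.1 0.5 0.1]
```

View pics/w3.png

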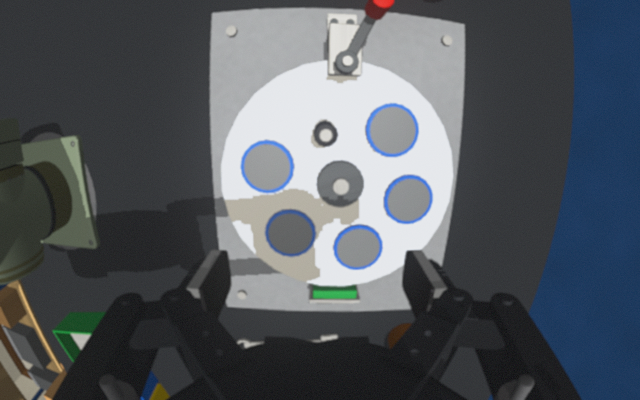

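The lever is home, with the knob at (380,6). The handle is still at (325,133), so the table hasn't moved, and the arm is clear of everything.

```bash
python3 -c "
from station import *
print(order.sign_off())"
```

```text
the job is handed in; nothing more can be done
None
```

The job is handed in: the table stands with its tightest place at the scraper, to within about 0.03 rad by feel, and is locked with the clamp lever against its stop; the jars and spanner were not touched.

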